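# Lock the specimen chest with hasp and pin

## Task

Lock the blue specimen chest: swing the upright hasp forward and down until it lies flat over the staple, and only then push the red-headed locking pin fully home through the staple's loop. Leave the can and the carton on the lid and the bottles and dish beside the chest where they are.

Things in the scene. Friction and masses are not known exactly. Their poses are not given: they have to be found in the camera images.
- chest: blue specimen chest, 260 (x) x 300 (y) x 90 mm high, fixed. Origin: centre of its underside; x points to its back, y to its left, z up; all offsets here are in this frame. Front half: flat deck 90 mm high; back half: shut lid panel, 4 mm higher. The hasp's hinge line lies along y at x = 0; before it stand the staple and, at y = +32 to +52 mm, the pin's guide block, 30 mm high
- hasp_hinge (a point): middle of the hasp's hinge line, at (0, 0, 97) mm in the chest's frame; it does not move
- hasp_end (a point): middle of the rolled free end of the hasp, 115 mm from the hinge line. The hasp is a steel leaf 50 mm wide and 4 mm thick, with a slot 14 mm wide from 40 to 84 mm from the hinge; the last 31 mm (84 to 115) are solid plate. Shut, its top is 96 mm above the worktop, its rolled end 98 mm
- hasp (a joint): hinge angle of the hasp in rad: 0 = shut, flat forward on the deck with the staple standing up through its slot; 1.57 = standing upright; stop at 1.95 leaning back over the lid. It starts standing up at 1.1 to 1.75. A stiff hinge (about 0.13 N m of friction): it stays where it is left, 1 to 3 N near the free end swing it
- staple (a point): centre of the staple's loop, at (-62, 0, 108) mm in the chest's frame. Upright loop of 6 mm steel bar, 32 mm long outside along x, top 120 mm above the worktop, opening 20 mm wide (x); the opening faces left and right (y)
- pin_head (a point): middle, at the pin's axis height (108 mm), of the outer (left, +y) face of the pin's head: a red upright block 40 (x) x 12 (y) x 42 mm, from 94 to 136 mm above the worktop. At (-62, 135 mm - joint value, 108) in the chest's frame. Left of it the deck is free out to y = +150 mm; the chest ends there
- pin_tip (a point): centre of the pin's free end: at (-62, 42 mm - joint value, 108) in the chest's frame. The pin is a 10 mm steel rod along y
- pin (a joint): travel of the captive locking pin in m: 0 = fully drawn out to the left, 0.068 = home at its stop, tip 26 mm beyond the staple's middle. Starts at 0 to 0.014; slides to the right (chest -y) when its head is pushed; about 2 N of friction, stays where left. In the staple too early it blocks the hasp
- can: white screw-cap can, 38 mm across, 49 mm high, loose, standing on the chest's lid at the back left; origin under its centre
- slide_pack: white carton, 30 x 82 x 26 mm, loose, lying on the chest's lid at the back right; origin under its centre
- bottle_a: brown dropper bottle, 34 mm across, 96 mm high, loose, standing right of the chest; origin under its centre
- bottle_b: white dropper bottle with red bulb, 34 mm across, 96 mm high, loose, standing right of the chest; origin under its centre
- petri: closed petri dish, 67 mm across, 14 mm high, loose, right of the chest; origin under its centre. Overhead here, 0.64 m above the worktop, hangs a fixed rail of the grey reagent rack, along world x from x = 0.33 m to the back, at y = -0.25 to -0.29 m: wrists pass under it with the tool low (TCP about 0.15 m up), above the bottles

How it is judged:
By the outcome, as a careful person would: the job done as asked, in the order asked, and still so for the second after the job is handed in, with the robot touching nothing.
It also fails if it takes over 45 s, if anything falls off the work surface, if the arm or the gripper's body presses on something with over 40 N, if the wrist force passes 120 N, or if a joint passes its speed limit or range.

## Robot

A 7-joint arm with a two-finger parallel gripper is mounted at the origin on a cart in front of the work surface, level with it; the furniture and walls round the work are solid. World frame = base frame: x ahead of the robot, y to its left, z up, the work surface at z = 0. Lengths are in mm, angles in rad, forces in N, time in s.
With the tool pointing down it reaches from about 425 to 950 mm from the base axis. Payload 4.7 kg.
Tool frame: the origin (TCP) lies between the finger pads, 19 mm behind the fingertips; this is the grasp point; z points along the fingers, y is the line along which they close (so a half turn about z gives the same grasp; the last joint's range is limited). The gripper opens to 87 mm and grips with 3 to 60 N. Pads are 19 mm wide; open, the fingers measure 117 mm over their backs; the gripper's body (75 mm by 190 mm) begins 51 mm behind the grasp point.
Start: joints at [-1.138, 0.469, -0.049, 1.532, 0.024, 1.141, -0.082], TCP at [300.718, 604.331, 241.273] pointing down, gripper open.
Joint ranges: [-2.59, 2.59], [-0.33, 1.99], [-1.39, 1.29], [0.1, 2.45], [-1.04, 4.18], [0.21, 1.99], [-2.66, 2.66]. Speed limits (rad/s): [2.57, 2.57, 3.14, 3.14, 3.14, 3.14, 3.14].

## Interface

Orientations are given as [roll, pitch, yaw] about the fixed x, y, z axes, in that order (R = Rz(yaw) Ry(pitch) Rx(roll)).
In Python, from cell import readout, cams, ticket gives the robot as it stands.
- The arm moves only by the shell command python3 -m inch 'ROWS' [FORCE]. ROWS is JSON, a list that holds one entry, the list of rows, each a list of 7 numbers: the shift along the tool's x, y, z in mm, then the turn, a rotation vector about the tool's x, y, z in rad, then the finger opening in mm, from 0 to 87. A call has 1 to 10 rows; each row is the pose to reach, as a shift and turn from the pose commanded when the call began, along the tool's axes at that moment; what a row does not reach only later rows make up. A row lasts 1/8 s, in which the tool goes at most 62.5 mm and 10.7 degrees, less where a joint would pass 70% of its speed; a pose out of reach is approached as far as the arm can. A call with a gripper value outside its range is refused whole. The fingers move at their own pace and stop on an object; FORCE is the grip in N (left out, the last holds). Time passes only in rows, so rows that repeat a pose let the fingers close. It gives the time, the measured TCP pose, the force, the opening and the grip force at its end, in the units of the state.
- readout.sense(): the state, without advancing time (a new reading comes with each control period).
- cams.get_image(name): name is "side" or "top" or "wrist"; returns the picture (420x560x3 uint8, red, green, blue); there is no depth.
- cams.camera_info(name): a dict with "K" (3x3 intrinsics, pixels), "R" (3x3) and "t" (3): a world point X has camera coordinates R X + t. Camera axes: x right, y down, z forward; pixel columns grow to the right and rows downward; lengths in mm; the calibration is good to about 2 mm. A picture is of the moment at which its call begins: read the wrist's pose just before it. camera_info takes no time and is no camera call; for the wrist camera it gives the pose at the moment of the call.
- ticket.hand_in(): hands the job in; it is judged then, once.
The state is a dict: "clock": time; "q": joint angles; "joint_velocities": joint speeds; "joint_torque": joint torques, N m; "tcp_pos": TCP position; "eef_rot": TCP orientation; "contact_force": force on the tool from outside, world axes, zero at the start; "wrist_torque": the same for the moment, N m; "width": finger opening in mm; "grasp_force": force on a finger pad.
Only numpy, scipy, OpenCV 4.12 (cv2) and the standard library are available. Lean on these libraries where they do the work, as an engineer would, in place of code of your own. Each camera call takes 0.05 s, during which the arm holds its last target. There are 200 camera calls.

## Working session

There is one attempt and no reset: what is moved stays moved. The work goes in short steps, Python scripts to look and compute and a shell command to move; the robot and the scene stay as the last step left them, time stands still between calls to the robot, and variables do not carry over. Pictures are saved under pics/ and viewed, at most 10 in all, crops included, and the job is handed in when it is done.

```bash
mkdir -p pics; ls; python3 - <<'E'
from cell import readout,cams
import cv2,numpy as np
print(readout.sense())
for n in("top","side"):
    cv2.imwrite(f"pics/{n}0.png",cams.get_image(n)[:,:,::-1]); i=cams.camera_info(n); print(n,np.round(i["K"],1).tolist(),np.round(i["R"],3).tolist(),np.round(i["t"],1).tolist())
E
```

```text
pics
{'clock': 0.0, 'q': array([-1.13789942,  0.46946189, -0.04858451,  1.53368077,  0.02407584,
        1.14095621, -0.08229625]), 'joint_velocities': array([ 0.00081468, -0.00131061,  0.0002719 , -0.00098628,  0.00103256,
        0.00052757,  0.00059386]), 'joint_torque': array([ 6.18910126e-04, -5.07985640e+01, -8.05754378e-02, -2.36153018e+01,
       -6.14245841e-02,  3.80117458e-02,  1.70312619e-04]), 'tcp_pos': array([300.49602627, 603.81202019, 240.19111543]), 'eef_rot': array([-3.13967158e+00,  5.10735668e-05,  2.67981150e+00]), 'contact_force': array([ 0.29259804, -0.55710139,  0.48662084]), 'wrist_torque': array([ 0.03579259, -0.03829195, -0.00932148]), 'grasp_force': 0.0, 'width': 87.17072704005993}
top [[417.5, 0.0, 278.0], [0.0, 417.5, 209.1], [0.0, 0.0, 1.0]] [[-0.027, -1.0, -0.006], [-0.973, 0.027, -0.23], [0.23, -0.0, -0.973]] [-82.8, 574.4, 959.0]
side [[402.5, 0.0, 275.2], [0.0, 402.5, 206.3], [0.0, 0.0, 1.0]] [[0.871, -0.492, -0.012], [-0.243, -0.408, -0.88], [0.428, 0.769, -0.475]] [-506.5, 200.0, 914.0]
```

View pics/top0.png

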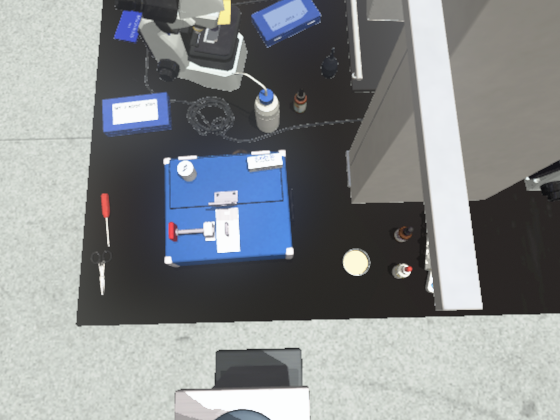

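View pics/side0.png

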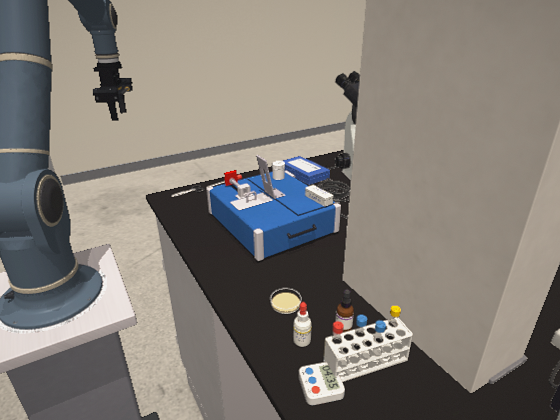

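The top view shows the chest at u 165–292, v 152–265, with the red head near (172,231), the staple near (227,228) and the upright hasp edge near (222,205). The side view shows the hasp standing at about (265,175). Next I measure.

```bash
cat > h.py <<'E'
import numpy as np,cv2
from cell import cams,readout
def cam(n):
    i=cams.camera_info(n); return [np.array(i[k],float) for k in("K","R","t")]
def ray(c,p):
    K,R,t=c; return -R.T@t, R.T@np.linalg.inv(K)@np.array([p[0],p[1],1.])
def plane(c,p,z):
    o,d=ray(c,p); return o+d*(z-o[2])/d[2]
def proj(c,X):
    K,R,t=c; q=K@(R@np.array(X,float)+t); return q[:2]/q[2]
def two(c1,p1,c2,p2):
    P=[c[0]@np.c_[c[1],c[2]] for c in(c1,c2)]
    X=cv2.triangulatePoints(P[0],P[1],np.array(p1,float).reshape(2,1),np.array(p2,float).reshape(2,1))[:,0]; return X[:3]/X[3]
def big(m):
    n,l,s,ce=cv2.connectedComponentsWithStats(m.astype(np.uint8)); k=1+np.argmax(s[1:,4]); return l==k,s[k],ce[k]
E
python3 - <<'E'
from h import *
for n,(x0,y0,x1,y1) in dict(top=(150,140,310,280),side=(190,140,350,265)).items():
    im=cv2.imread(f"pics/{n}0.png"); hsv=cv2.cvtColor(im,cv2.COLOR_BGR2HSV); H,S,V=cv2.split(hsv)
    m=np.zeros(H.shape,bool); m[y0:y1,x0:x1]=1
    blue=m&(abs(H.astype(int)-110)<14)&(S>120)&(V>60); red=m&((H<8)|(H>172))&(S>150)&(V>70)
    b,s,ce=big(blue); r,sr,cr=big(red); print(n,"blue",s,ce,"red",sr,cr)
    c=cam(n)
    pts=np.argwhere(b)[:,::-1].astype(np.float32); rc=cv2.minAreaRect(pts); print(rc)
    if n=="top":
        w=np.array([plane(c,p,90)[:2] for p in cv2.convexHull(pts)[:,0]],np.float32); print("world rect z90",cv2.minAreaRect(w), cv2.boxPoints(cv2.minAreaRect(w)))
    print("cam centre",-c[1].T@c[2]); 
    cv2.imwrite(f"pics/{n}z.png",cv2.resize(im[y0:y1,x0:x1],None,fx=5,fy=5 if n=="side" else 4.28,interpolation=cv2.INTER_CUBIC)[:600])
E
```

```text
top blue [ 164  154  128  111 9940] [227.82736419 209.50513078] red [169 222   5  17  80] [171.025 230.3  ]
((225.74899291992188, 207.9336395263672), (107.3927230834961, 127.0748519897461), 86.37850952148438)
world rect z90 ((576.7495727539062, 25.0850830078125), (266.7450866699219, 299.2991943359375), 2.405637741088867) [[ 437.2132   169.00462]
 [ 449.77594 -130.0308 ]
 [ 716.28595 -118.83446]
 [ 703.7232   180.20097]]
cam centre [ 336.41057373  -98.03081604 1064.72349501]
side blue [ 210  156  125  102 5999] [276.55775963 212.44057343] red [224 170  18  16 148] [231.14864865 176.65540541]
((276.5476989746094, 207.78228759765625), (84.39506530761719, 124.65079498291016), 69.6235580444336)
cam centre [  98.85232434 -870.33996392  603.91370621]
```

View pics/topz.png

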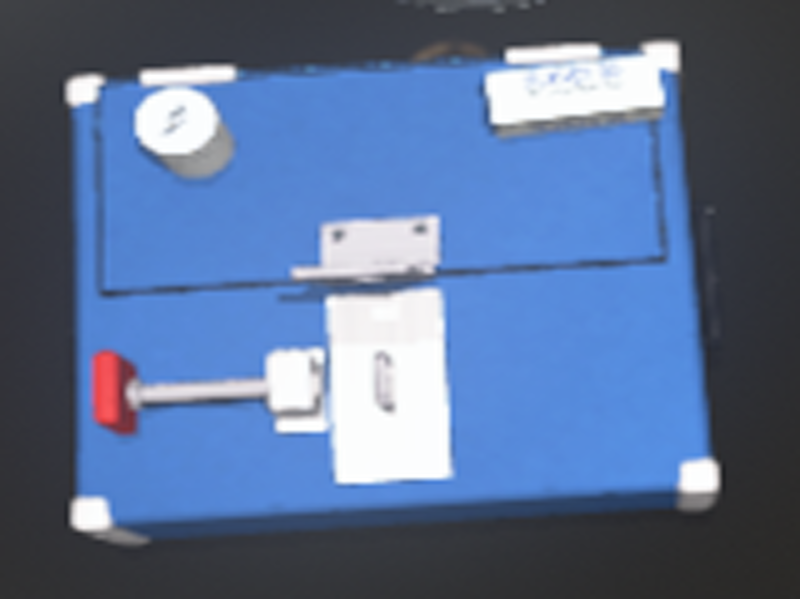

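View pics/sidez.png

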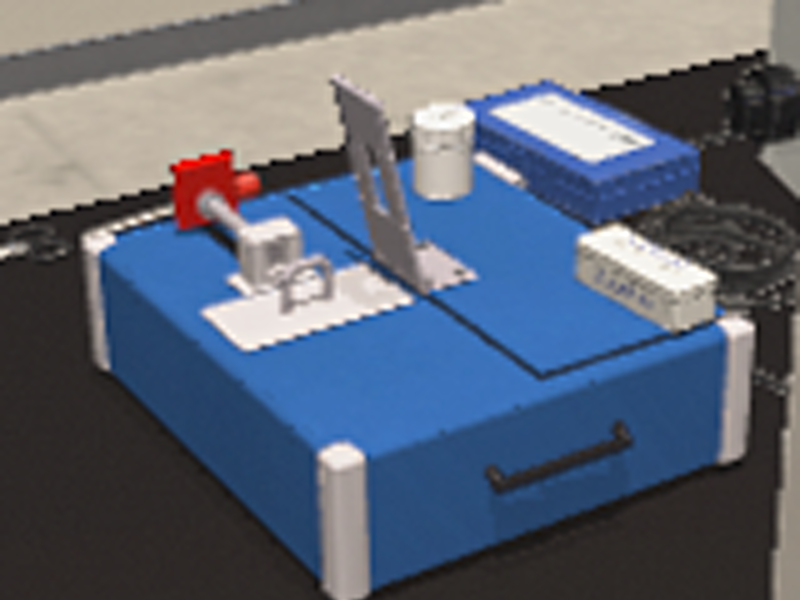

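The crops show the hasp edge-on from above (end at crop (290–437,272)), its upper corners in the side crop at (335,78) and (380,110), the staple loop at (385,380) top and (305,262) side, and the red head at (93–135, 352–430) top. I now fit the chest pose from these points and cross-check heights by triangulation.

```bash
python3 - <<'E'
from h import *
from scipy.optimize import least_squares
T,S=cam("top"),cam("side")
t=lambda u,v:(150+u/5,140+v/4.28); s=lambda u,v:(190+u/5,140+v/5)
print("seam L,R",plane(T,t(102,293),92),plane(T,t(665,260),92))
print("front edge",plane(T,t(110,521),90),plane(T,t(675,490),90))
print("left edge",plane(T,t(78,400),90)," right",plane(T,t(703,400),90), "side right-top-front", plane(S,s(367,458),90))
print("staple top",two(T,t(384,380),S,s(306,264)))
print("head top centre",two(T,t(106,392),S,s(203,160)))
print("hasp corner L",two(T,t(292,272),S,s(333,77)))
print("hasp corner R",two(T,t(410,270),S,s(382,108)))
print("hinge R seam",two(T,t(437,275),S,s(428,291)))
for n,c in(("staple",[0,0]),):pass
E
```

```text
seam L,R [574.85600561 159.51677338  92.        ] [ 586.34064686 -110.96829564   92.        ]
front edge [447.3436712  152.14235147  90.        ] [ 457.05253094 -111.86042027   90.        ]
left edge [514.69051771 169.44827209  90.        ]  right [ 506.5003574  -126.61994092   90.        ] side right-top-front [ 473.8646534  -135.41893369   90.        ]
staple top [518.26103705  20.64316288 116.07024082]
head top centre [512.62013389 144.63934042 132.66477113]
hasp corner L [554.57103941  48.64956091 208.24086043]
hasp corner R [555.83932153  -1.69256328 207.04697298]
hinge R seam [581.76813198  -1.77987531  92.66942558]
```

```bash
cat >> h.py <<'E'
from scipy.spatial.transform import Rotation as Ro
H0=np.array([580.6,24.0,0]); YAW=.042; C=Ro.from_euler("z",YAW).as_matrix()
def W(p): return H0+C@np.array(p,float)
def goal(ps,pos=None,rot=None):
    "chest-frame TCP goals -> tool shift and turn from the pose given (default measured)"
    s=readout.sense(); pos=s["tcp_pos"] if pos is None else pos; R=Ro.from_euler("xyz",s["eef_rot"] if rot is None else rot)
    G=Ro.from_euler("xyz",[np.pi,0,np.pi+YAW]); print("turn",np.round((R.inv()*G).as_rotvec(),3))
    for p in ps: print(p,"->",np.round(R.inv().apply(W(p)-pos),1))
E
python3 -c "
from h import *
goal([[16,0,260]],[300.7,604.3,241.3],[np.pi,0,2.68])"
```

```text
turn [-0.     0.    -0.504]
[16, 0, 260] -> [-523.1 -387.2  -18.7]
```

```bash
python3 -m inch '[[[0,0,-19,0,0,0,0],[-523,-387,-19,0,0,-0.504,0],[-523,-387,-19,0,0,-0.504,0],[-523,-387,-19,0,0,-0.504,0],[-523,-387,-19,0,0,-0.504,0],[-523,-387,-19,0,0,-0.504,0],[-523,-387,-19,0,0,-0.504,0],[-523,-387,-19,0,0,-0.504,0],[-523,-387,-19,0,0,-0.504,0],[-523,-387,-19,0,0,-0.504,0]]]' 20; python3 -c "
from h import *
print(readout.sense()['q']);goal([[16,0,260]])"
```

```text
clock: 1.35
tcp_pos: [557.7, 101.7, 262.0]
eef_rot: [3.141, 0.002, -3.099]
contact_force: [0.9, 0.9, -0.0]
width: 1.6
grasp_force: 0.0
[-0.32223153  0.27134682  0.08356318  1.77657946 -0.0256616   1.09209741
  1.38327165]
turn [0.001 0.002 0.   ]
[16, 0, 260] -> [-35.6 -78.6   2. ]
```

```bash
python3 -m inch '[[[-36,-79,2,0,0,0,0],[-36,-79,2,0,0,0,0],[-36,-79,2,0,0,0,0],[-36,-79,2,0,0,0,0]]]'; python3 - <<'E'
from h import *
goal([[16,0,209]])
a=cams.get_image("side")[100:280,170:350,::-1]; b=cams.get_image("top")[130:280,150:300,::-1]
cv2.imwrite("pics/p1.png",np.hstack([cv2.resize(a,(400,400),interpolation=2),cv2.resize(b,(400,400),interpolation=2)]))
E
```

```text
clock: 1.85
tcp_pos: [595.5, 27.8, 258.8]
eef_rot: [3.14, 0.0, -3.097]
contact_force: [1.1, 0.0, 0.2]
width: 0.7
grasp_force: 0.0
turn [0.001 0.    0.002]
[16, 0, 209] -> [-0.9 -3.2 49.8]
```

View pics/p1.png

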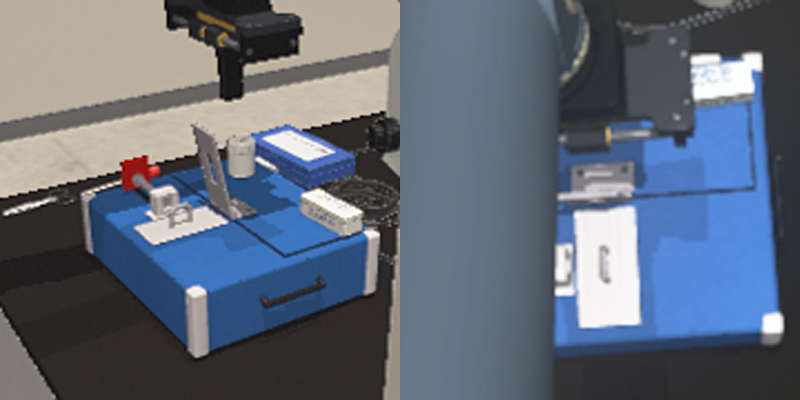

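The side crop shows the closed fingers above and behind the hasp (tip near (232,97), hasp end near (205,130)). Now I descend behind it and swing it to half way.

```bash
python3 -m inch '[[[0,-3,20,0,0,0,0],[0,-3,50,0,0,0,0],[0,-3,50,0,0,0,0],[14,-3,50,0,0,0,0],[28,-3,50,0,0,0,0],[36,-3,51,0,0,0,0],[43,-3,52,0,0,0,0],[53,-3,54,0,0,0,0],[62,-3,58,0,0,0,0],[62,-3,58,0,0,0,0]]]'; python3 - <<'E'
from h import *
goal([[-46,0,201],[-64,0,191],[-80,0,176],[-92,0,158],[-99.5,0,137],[-101,0,126],[-101.5,0,115],[-101.5,0,112]])
E
```

```text
clock: 3.2
tcp_pos: [532.6, 20.2, 199.7]
eef_rot: [3.142, -0.002, -3.099]
contact_force: [1.2, 0.4, 0.6]
width: 0.2
grasp_force: 0.0
turn [ 0.    -0.002  0.   ]
[-46, 0, 201] -> [-2.1  1.8 -1.3]
[-64, 0, 191] -> [15.9  1.8  8.7]
[-80, 0, 176] -> [31.8  1.8 23.7]
[-92, 0, 158] -> [43.8  1.8 41.8]
[-99.5, 0, 137] -> [51.2  1.8 62.8]
[-101, 0, 126] -> [52.7  1.8 73.8]
[-101.5, 0, 115] -> [53.2  1.8 84.8]
[-101.5, 0, 112] -> [53.2  1.8 87.8]
```

```bash
python3 - <<'E'
from h import *
a=cams.get_image("side")[120:280,190:350,::-1]
cv2.imwrite("pics/p2.png",cv2.resize(a,(600,600),interpolation=2))
E
```

```text
(no output)
```

View pics/p2.png

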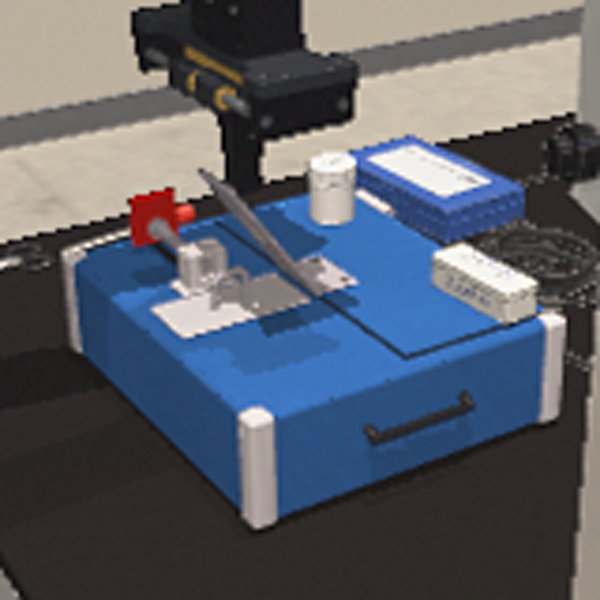

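The hasp has swung forward (end near (205,175)) with the fingers behind it, and nothing else has moved. I continue down.

```bash
python3 -m inch '[[[9,2,3,0,0,0,0],[17,2,9,0,0,0,0],[25,2,16,0,0,0,0],[33,2,24,0,0,0,0],[39,2,33,0,0,0,0],[45,2,42,0,0,0,0],[49,2,52,0,0,0,0],[52,2,63,0,0,0,0],[53,2,74,0,0,0,0],[54,2,80,0,0,0,0]]]'; python3 -m inch '[[[0,0,3,0,0,0,0],[0,0,6,0,0,0,0],[0,0,8,0,0,0,0],[0,0,8,0,0,0,0]]]'; python3 -c "
from h import *
goal([[-101.5,0,115]])"
```

```text
clock: 4.5
tcp_pos: [480.1, 20.0, 119.5]
eef_rot: [3.142, 0.0, -3.099]
contact_force: [2.4, -0.5, 1.0]
width: 0.7
grasp_force: 1.2
clock: 5.0
tcp_pos: [480.1, 20.0, 114.4]
eef_rot: [3.141, 0.0, -3.1]
contact_force: [-4.7, -0.7, 20.2]
width: 0.7
grasp_force: 10.4
turn [ 0.001  0.    -0.   ]
[-101.5, 0, 115] -> [ 0.9 -0.2 -0.6]
```

The fingers press 20 N with the tip at about 95.4 mm, so the hasp is flat. I retreat up, move left, and check.

```bash
python3 -m inch '[[[0,0,-30,0,0,0,0],[0,0,-70,0,0,0,0],[-20,60,-70,0,0,0,0],[-39,120,-70,0,0,0,0],[-39,175,-70,0,0,0,0],[-39,175,-70,0,0,0,0],[-39,175,-70,0,0,0,0]]]'; python3 - <<'E'
from h import *
goal([[-62,172,121],[-62,82,121]])
a=cams.get_image("side")[140:260,190:350,::-1]
cv2.imwrite("pics/p3.png",cv2.resize(a,(800,600),interpolation=2))
E
```

```text
clock: 5.88
tcp_pos: [510.7, 195.7, 181.7]
eef_rot: [-3.14, -0.002, -3.099]
contact_force: [0.7, -0.7, -0.2]
width: 0.4
grasp_force: 0.0
turn [-0.001 -0.002  0.   ]
[-62, 172, 121] -> [-0.7 -2.4 60.7]
[-62, 82, 121] -> [ -0.7 -92.4  60.8]
```

View pics/p3.png

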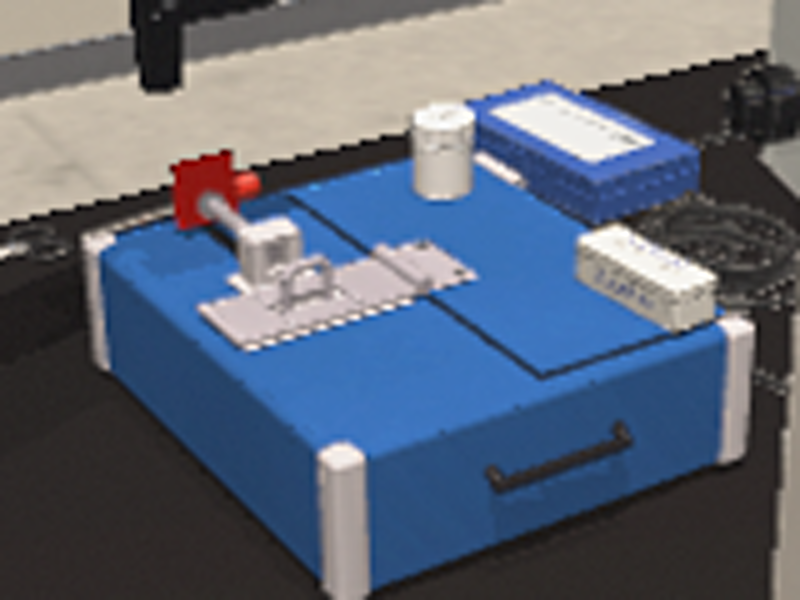

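The hasp lies flat with the staple loop standing through it at (305,270). The pin head at (203,190) has not moved. I now lower the fingers left of it and push.

```bash
python3 -m inch '[[[-1,-2,40,0,0,0,0],[-1,-2,61,0,0,0,0],[-1,-2,61,0,0,0,0],[-1,-14,61,0,0,0,0],[-1,-26,61,0,0,0,0],[-1,-38,61,0,0,0,0],[-1,-50,61,0,0,0,0],[-1,-62,61,0,0,0,0],[-1,-72,61,0,0,0,0],[-1,-80,61,0,0,0,0]]]'; python3 -m inch '[[[0,-3,0,0,0,0,0],[0,-6,0,0,0,0,0],[0,-9,0,0,0,0,0],[0,-9,0,0,0,0,0]]]'; python3 -c "
from h import *
goal([[-62,82,121]])"
```

```text
clock: 7.18
tcp_pos: [516.1, 116.1, 121.4]
eef_rot: [3.141, 0.001, -3.1]
contact_force: [1.1, 1.4, 1.4]
width: 0.2
grasp_force: 1.2
clock: 7.68
tcp_pos: [516.1, 107.3, 121.1]
eef_rot: [-3.141, -0.001, -3.099]
contact_force: [1.1, 0.8, -0.1]
width: 0.2
grasp_force: 0.6
turn [-0.    -0.001  0.   ]
[-62, 82, 121] -> [ 1.  -4.   0.1]
```

```bash
for i in 1 2; do python3 -m inch '[[[0,-3,0,0,0,0,0],[0,-5,0,0,0,0,0],[0,-5,0,0,0,0,0]]]' | grep -E "tcp_pos|contact"; done
```

```text
tcp_pos: [516.2, 102.3, 121.1]
contact_force: [-0.4, -0.0, 0.2]
tcp_pos: [516.3, 101.7, 121.2]
contact_force: [-0.5, 9.8, -0.4]
```

The force is rising with no further motion, so the pin is at its stop. I push a little firmer to confirm, then back off and up and look.

```bash
python3 -m inch '[[[0,-3,0,0,0,0,0],[0,-4,0,0,0,0,0],[0,-4,0,0,0,0,0]]]' | grep -E "tcp_pos|contact"; python3 -m inch '[[[0,15,0,0,0,0,0],[0,40,0,0,0,0,0],[0,50,-40,0,0,0,0],[0,90,-100,0,0,0,0],[0,150,-110,0,0,0,0],[0,200,-110,0,0,0,0],[0,200,-110,0,0,0,0],[0,200,-110,0,0,0,0]]]'; python3 - <<'E'
from h import *
T,S=cam("top"),cam("side")
for q in(0,):
    for n,c in(("tip home",(-62,-26,108)),("head home top",(-62,73,136)),("hasp end",(-115,0,96))): print(n,proj(T,W(c)).round(1),proj(S,W(c)).round(1))
b=cams.get_image("side")[...,::-1].copy();a=cams.get_image("top")[...,::-1].copy()
for n,im in(("top",a),("side",b)):
    H_,S_,V_=cv2.split(cv2.cvtColor(im,cv2.COLOR_BGR2HSV)); m=np.zeros(H_.shape,bool); m[140:280,160:310]=1
    print(n,"red",big(m&((H_<8)|(H_>172))&(S_>150)&(V_>70))[1:])
cv2.imwrite("pics/p4.png",np.hstack([cv2.resize(b[145:245,200:300],(400,400),interpolation=2),cv2.resize(a[140:270,160:290],(400,400),interpolation=2)]))
E
```

```text
tcp_pos: [516.3, 101.4, 121.4]
contact_force: [-0.1, 17.3, -1.3]
clock: 9.8
tcp_pos: [508.3, 291.9, 230.5]
eef_rot: [-3.139, -0.001, -3.1]
contact_force: [-0.2, -0.5, -0.2]
width: 0.7
grasp_force: 0.0
tip home [238.3 227.9] [255.5 199.1]
head home top [193.4 228.6] [238.  176.9]
hasp end [228.7 252. ] [233.7 204.3]
top red (array([196, 221,   5,  16,  66], dtype=int32), array([198.42424242, 228.59090909]))
side red (array([226, 174,  21,  20, 170], dtype=int32), array([236.5       , 180.37058824]))
```

View pics/p4.png

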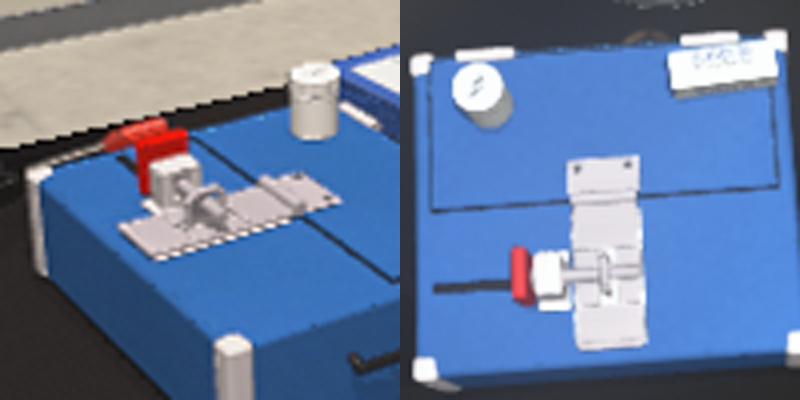

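The picture shows the pin through the staple with its tip at top u≈238 (predicted home 238.3). The hasp is flat, and the can and carton are in place. I hand in.

```bash
python3 -c "
from cell import ticket
print(ticket.hand_in())"
```

```text
the job is handed in; nothing more can be done
None
```

The chest is locked and the job is handed in (no verdict shown yet): hasp flat over the staple first, then the pin pushed home against its stop (17 N) by about 9.8 s, with the can and carton seen in place and the arm never near the bottles or dish.

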